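# Clamp a putter's face insert in the gluing jig and hold the squeeze

## Task

Press the freshly glued face insert of the putter head: push the head's bore down over the spigot of the gluing jig until its sole lies flat on the rest, insert towards the bar clamp's moving jaw, and let go. Then pump the clamp's trigger - never pushing the jaw or bar itself - until the jaw closes on the insert and nips the head against the back jaw. Finish still gripping trigger and handle together, with a gentle squeeze that keeps about 30 N on the insert (70 N would crush it); leave the two glue tubes and the sanding block where they are.

Things in the scene. Friction and masses are not known exactly. Their poses are not given: they have to be found in the camera images.
- putter_head: Steel T-shaped putter head, loose, 0.26-0.40 kg, sole down. Origin: axis of its 14 mm through bore, at the sole; +x to the face, z up. Tail block (grasp here): x -15 to 19 mm, y +-22 (44 wide, flat sides), z 0-24; rounded nose behind it to x -24; face blade x 19-35, y +-46, z 0-24; the bore goes on up through a hosel collar, 20 mm outside, z 24-38.
- face_insert (a point): Middle of the outer face of the aluminium insert (56 x 16 mm, 1.5 mm proud) in the head's face: 36.5 mm from the bore's axis along the head's +x, 12 mm above the sole.
- glue_jig: Plywood board 212 x 160 x 16 mm, fixed, a one-hand bar clamp screwed on it, on its side. Origin on the bench under the bar; +x from clamp body to moving jaw, +y to the work between the jaws. In mm: board x -76 to 136, y -31 to 129; bar 10 thick at y 0, z 25-45, in a rail x -60 to 44, y +-9; clamp body x -62 to -3, y -30 to 50, top z 51; handle and trigger beyond the board at -y. All under 60.
- spigot_seat (a point): Foot of the spigot on the wooden rest (44 x 52 mm), 23 mm above the bench, at jig (25.2, 65) mm, axes as the jig's. A head fully home has its origin here (play 2 mm) and its x along the jig's x; its nose is then 1.2 mm from the back jaw.
- spigot_tip (a point): Top of the upright steel spigot, 59.5 mm above the bench, 36.5 mm above its foot; 10 mm thick, the last 6.5 mm a cone down to 4 mm.
- back_jaw: Fixed jaw of the clamp, black arm with rubber pad, part of the jig (its origin is the jig's origin, not the pad). Pad face at jig x 0 looking to +x, y 51-85 mm, z 24-46; arm x -19 to -3, y 30-96, top z 49.
- clamp_jaw: Moving jaw with its toothed bar, slides along jig x in its rail with 2-4 N drag. Origin: at the jig's origin when fully open (96 mm between the pads), shifting to the jig's -x as it closes; starts 0 to 12 mm closed, meets the insert of a seated head at about 35 mm. Its arm is at jig x 99-124 mm (fully open), y -10 to 95, top z 49.
- jaw_pad (a point): Middle of the moving jaw's rubber pad face (34 x 21 mm, looks to the jig's -x), 35 mm above the bench, at jig y 65 mm.
- handle: Fixed pistol handle of the clamp (its origin is the jig's origin). Black bar, jig x -60 to -44 mm (16 thick), y -24 to -130, z 20-50, free bench below and round it.
- handle_back (a point): Middle of the handle's rear face, where one finger goes: jig (-60, -76, 35) mm; the face looks to jig -x.
- trigger: Black trigger in front of the handle, 12 mm thick, z 21-49 mm, out to jig y -111. Origin on its upright hinge at jig (-21, 36, 35) mm. Turned +0.15 rad about z against the jig at rest, -0.10 rad fully squeezed; a spring returns it. Force on the trigger pad and jaw force on the work, in N: 9 gives 25, 12 gives 33, 16 gives 40, 20 gives 48. Let go, the squeeze is gone.
- trigger_pad (a point): Middle of the trigger's front face, for the other finger: jig (2, -74, 35) mm at rest, (-26, -76) squeezed, so handle plus trigger measure 62, then 34 mm. Needs 2-5 N while the jaw runs free. A pawl drives the bar: a full stroke closes the jaw one tooth, 6.8 mm; let right back it takes the next and stop pawls keep the bar. With the jaw on the work it stops part way, at about 50 mm.
- glue_tube: White-and-red glue tube, 43 x 146 x 29 mm, loose; leave it. Origin at its middle, underside.
- hardener_tube: Blue hardener tube, 37 x 136 x 29 mm, loose; leave it. Origin at its middle, underside.
- sanding_block: Brown sanding block, 58 x 98 x 28 mm, loose; leave it. Origin at its middle, underside.
Things that resemble listed ones, but are neither listed nor needed, are in the scene too. Of the things that look like the putter_head, the larger one is meant.

How it is judged:
On the way, in this order (a step that is already met when the one before it is completed fails the run):
1. the head stands on the spigot, sole flat on the rest, insert towards the moving jaw, and is let go while the jaw is still open (horizontal distance between putter_head and spigot_seat below 0.004 m and z of putter_head in the frame of spigot_seat below 0.003 m and angle between putter_head's own z axis and vertical below 0.06 rad and x of face_insert in the frame of spigot_seat above 0.033 m and contact force between each of the fingers, clamp_jaw and putter_head below 0.3 N), for 0.2 s.
2. the jaw, driven by the trigger, touches the insert (contact force between clamp_jaw and putter_head above 3 N and contact force between the fingers and trigger above 1 N), for 0.1 s.
At the end, for the whole second after the job is handed in: Head on the spigot within 4 mm, sole within 3 mm of the rest, level, insert to the moving jaw, in line with the jig to 0.12 rad; jaw on head 12 to 60 N, head on back jaw over 5 N; fingers not on the head, pressing the trigger over 2 N and the handle over 1 N; jaw still (contact force between clamp_jaw and putter_head between 12 and 60 N and contact force between back_jaw and putter_head above 5 N and contact force between the fingers and trigger above 2 N and contact force between the fingers and handle above 1 N and contact force between the fingers and putter_head below 0.3 N and horizontal distance between putter_head and spigot_seat below 0.004 m and z of putter_head in the frame of spigot_seat below 0.003 m and angle between putter_head's own z axis and vertical below 0.06 rad and angle between the x axis of putter_head and the x axis of glue_jig, either way round below 0.12 rad and x of face_insert in the frame of spigot_seat above 0.03 m and linear speed of clamp_jaw below 0.005 m/s); the arm keeps its last pose, push and grip.
It fails at once if the insert is crushed: more than 70 N between moving jaw and head (contact force between clamp_jaw and putter_head above 70 N).
It fails at once if the moving jaw or its bar is pushed by hand (more than 4 N from the gripper) (contact force between any of the fingers, the arm and clamp_jaw above 4 N).
It fails at once if a glue tube or the sanding block is shifted by more than 30 mm (distance of any of glue_tube, hardener_tube, sanding_block from where it was at the start of the episode above 0.03 m).
It also fails if it takes over 69 s, if anything falls off the work surface, if the arm or the gripper's body presses on something with over 40 N, if the wrist force passes 120 N, or if a joint passes its speed limit or range.

## Robot

A 6-joint arm with a two-finger parallel gripper is mounted at the origin on a cart in front of the work surface, level with it; the furniture and walls round the work are solid. World frame = base frame: x ahead of the robot, y to its left, z up, the work surface at z = 0. Lengths are in m, angles in rad, forces in N, time in s.
With the tool pointing down it reaches from about 0.375 to 0.975 m from the base axis. Payload 3.8 kg.
Tool frame: the origin (TCP) lies at the very end of the fingers, on their centre line; the grasp point (between the pads) lies 19 mm behind it; z points along the fingers, y is the line along which they close (so a half turn about z gives the same grasp; the last joint's range is limited). The gripper opens to 85 mm and grips with 20 to 120 N. Pads are 22 mm wide; open, the fingers measure 114 mm over their backs; the gripper's body (76 mm by 85 mm) begins 54 mm behind the grasp point. The pads swing forward as they close: fully open they stand 13 mm farther back than shut.
Start: joints at [1.14, 0.264, 1.604, -0, 1.274, -0.037], TCP at [0.259, 0.623, 0.231] pointing down, gripper open.
Joint ranges: [-2.63, 2.63], [-0.94, 2.18], [0.31, 2.57], [-1.31, 4.45], [0, 2.66], [-2.55, 2.55]. Speed limits (rad/s): [2.57, 2.57, 3.14, 3.14, 3.14, 3.14].

## Interface

Orientations are given as a rotation vector (axis times angle).
In Python, from workcell import * gives the robot as it stands.
- The arm moves only by the shell command python3 -m crank 'ROWS' [OPENING] [FORCE]. ROWS is JSON, a list that holds one entry, the list of rows, each a list of 6 numbers: the shift along the tool's x, y, z in cm, then the turn, a rotation vector about the tool's x, y, z in rad. In form: [[[dx, dy, dz, ax, ay, az], ...]]. A call has 1 to 8 rows; each row shifts and turns the commanded pose from where the row before left it, along the tool's axes as they then stand; what a row does not reach is not made up. A row lasts 1/12 s, in which the tool goes at most 41.7 mm and 7.16 degrees, less where a joint would pass 70% of its speed; a pose out of reach is approached as far as the arm can. A call with a gripper value outside its range is refused whole. OPENING is the finger opening in cm, from 0 to 8.54, set as the call begins (- or left out, the last holds). The fingers move at their own pace and stop on an object; FORCE is the grip in N (left out, the last holds). Time passes only in rows, so rows that do not move let the fingers close. It gives the time, the measured TCP pose, the force, the opening and the grip force at its end, in the units of the state.
- read_state(): the state, without advancing time (a new reading comes with each control period).
- read_camera(name): name is "scene" or "top"; returns the picture (384x512x3 uint8, blue, green, red); there is no depth.
- camera_model(name): a dict with "camera_matrix" (3x3 intrinsics, pixels), "R" (3x3) and "t" (3): a world point X has camera coordinates R X + t. Camera axes: x right, y down, z forward; pixel columns grow to the right and rows downward; lengths in m; the calibration is good to about 2 mm. A picture is of the moment at which its call begins. camera_model takes no time and is no camera call.
- finish_job(): hands the job in; it is judged then, once.
The state is a dict: "time": time; "q": joint angles; "joint_vel": joint speeds; "joint_torque": joint torques, N m; "tool_pos": TCP position; "tcp_rot": TCP orientation; "wrist_force": force on the tool from outside, world axes, zero at the start; "torque": the same for the moment, N m; "width": opening from 0.0 (shut) to 1.0 (fully open); "grip_force": force on a finger pad.
Only numpy, scipy, OpenCV 4.12 (cv2) and the standard library are available. Lean on these libraries where they do the work, as an engineer would, in place of code of your own. Each camera call takes 0.05 s, during which the arm holds its last target. There are 200 camera calls.

## Working session

There is one attempt and no reset: what is moved stays moved. The work goes in short steps, Python scripts to look and compute and a shell command to move; the robot and the scene stay as the last step left them, time stands still between calls to the robot, and variables do not carry over. Pictures are saved under pics/ and viewed, at most 10 in all, crops included, and the job is handed in when it is done.

```bash
mkdir -p pics; ls
python3 - <<'E'
from workcell import *
import cv2, numpy as np
s=read_state(); print({k:np.round(v,3).tolist() for k,v in s.items()})
for n in("top","scene"):
    im=read_camera(n); cv2.imwrite(f"pics/{n}0_raw.png",im); cv2.imwrite(f"pics/{n}0.png",cv2.resize(im,(800,600),interpolation=cv2.INTER_CUBIC))
    m=camera_model(n); print(n,{k:np.round(v,4).tolist() for k,v in m.items()}, (-np.array(m["R"]).T@m["t"]).round(3))
E
```

```text
pics
{'time': 0.0, 'q': [1.14, 0.265, 1.605, 0.0, 1.274, -0.037], 'joint_vel': [0.0, 0.001, -0.0, -0.002, 0.001, -0.0], 'joint_torque': [0.003, -51.511, -36.732, 0.0, 0.013, 0.0], 'tool_pos': [0.259, 0.623, 0.23], 'tcp_rot': [-0.614, -3.08, 0.003], 'wrist_force': [0.596, -0.674, 0.171], 'torque': [-0.048, 0.002, 0.021], 'grip_force': 0.0, 'width': 1.001}
top {'camera_matrix': [[366.9415, 0.0, 262.6532], [0.0, 366.9415, 189.0622], [0.0, 0.0, 1.0]], 'R': [[0.0238, -0.9997, 0.0102], [-0.9967, -0.0245, -0.0778], [0.078, -0.0083, -0.9969]], 't': [-0.3207, 0.5725, 0.9249]} [ 0.506 -0.299  0.97 ]
scene {'camera_matrix': [[355.7547, 0.0, 254.6954], [0.0, 355.7547, 187.9015], [0.0, 0.0, 1.0]], 'R': [[0.5091, -0.8606, 0.0151], [-0.3733, -0.2365, -0.8971], [0.7756, 0.4511, -0.4416]], 't': [-0.5733, 0.1793, 0.7041]} [-0.187 -0.769  0.48 ]
```

View pics/top0.png

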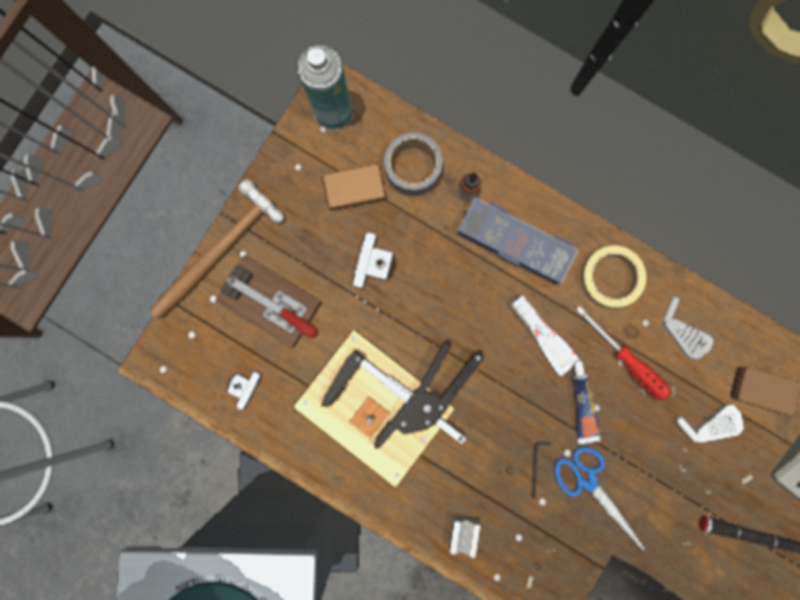

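View pics/scene0.png

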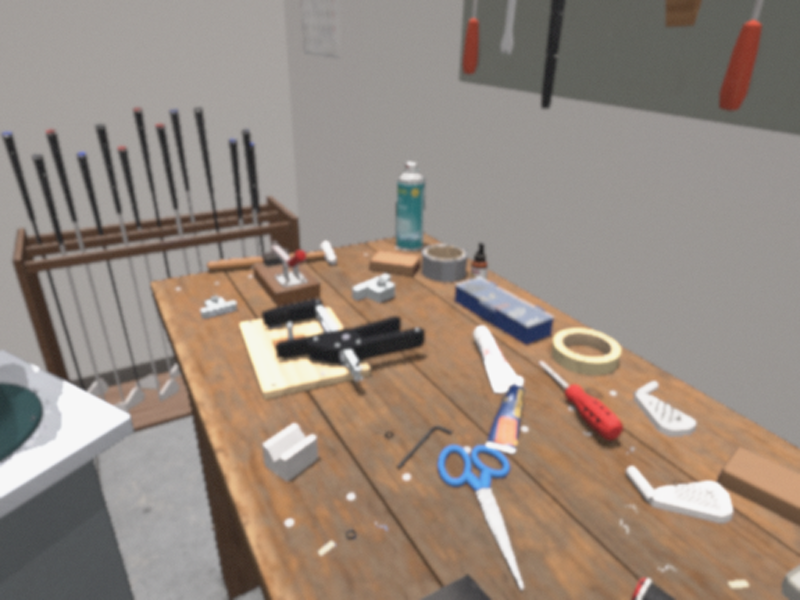

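Candidates for the putter head (800×600 top view): the white T at (372,262), which is larger, and a smaller white T at (243,388). The iron heads at (690,330) and (715,425) have a different shape. I'm choosing (372,262). The jig board centre is near (375,408) with the moving jaw at (345,378). The trigger is at (435,365) and the handle at (462,375).

```bash
cat > h.py <<'E'
import numpy as np, cv2
from workcell import *
def ray(n,uv,z):
    m=camera_model(n);K,R,t=[np.array(m[k]) for k in("camera_matrix","R","t")]
    uv=np.atleast_2d(uv).astype(float); d=(np.linalg.inv(K)@np.c_[uv,np.ones(len(uv))].T).T@R; c=-R.T@t
    return (c+d*((z-c[2])/d[:,2])[:,None])[:,:2]
def proj(n,X):
    m=camera_model(n);K,R,t=[np.array(m[k]) for k in("camera_matrix","R","t")]
    p=(np.atleast_2d(X)@R.T+t)@K.T; return p[:,:2]/p[:,2:]
def big(mask,box):
    m=np.zeros_like(mask);x0,y0,x1,y1=box;m[y0:y1,x0:x1]=mask[y0:y1,x0:x1]
    return m
E
python3 - <<'E'
from h import *
im=cv2.imread("pics/top0_raw.png");hsv=cv2.cvtColor(im,cv2.COLOR_BGR2HSV)
b=big(cv2.inRange(hsv,(15,40,170),(35,160,255)),(180,200,300,320))
b=cv2.morphologyEx(b,cv2.MORPH_OPEN,np.ones((3,3)))
P=np.argwhere(b)[:,::-1]
W=ray("top",P,.016).astype(np.float32)
r=cv2.minAreaRect(W*1000);print("board",r)
box=cv2.boxPoints(r);print(box.round(1),proj("top",np.c_[box/1000,np.full(4,.016)]).round(1).tolist())
w=big(cv2.inRange(hsv,(0,0,150),(180,60,255)),(215,140,265,190))
P=np.argwhere(w)[:,::-1];print(len(P))
W=ray("top",P,.024).astype(np.float32);r=cv2.minAreaRect(W*1000);print("head",r);print(cv2.boxPoints(r).round(1))
c=im[140:330,170:330].copy();c[b[140:330,170:330]>0]=c[b[140:330,170:330]>0]//2+np.uint8([0,100,0])
A=cv2.resize(im[145:190,215:265],(500,450),interpolation=cv2.INTER_CUBIC)
cv2.imwrite("pics/headcrop.png",A)
cv2.imwrite("pics/jigcrop.png",cv2.resize(im[200:330,180:320],(700,600),interpolation=cv2.INTER_CUBIC)[:600,:700])
E
```

```text
board ((394.7415771484375, -250.87721252441406), (213.46115112304688, 161.9803009033203), 53.88797378540039)
[[ 266.4 -289.4]
 [ 397.3 -384.8]
 [ 523.1 -212.4]
 [ 392.2 -116.9]] [[252.8, 312.2], [291.3, 261.0], [225.7, 210.3], [186.8, 260.6]]
478
head ((635.021240234375, -243.98899841308594), (52.83029556274414, 94.41292572021484), 76.6249771118164)
[[ 583.  -258.8]
 [ 674.8 -280.6]
 [ 687.1 -229.2]
 [ 595.2 -207.4]]
```

View pics/headcrop.png

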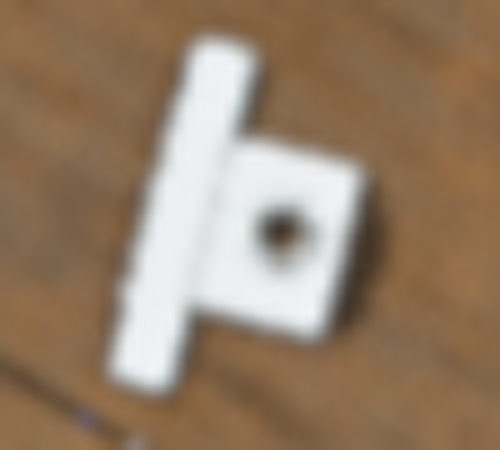

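View pics/jigcrop.png

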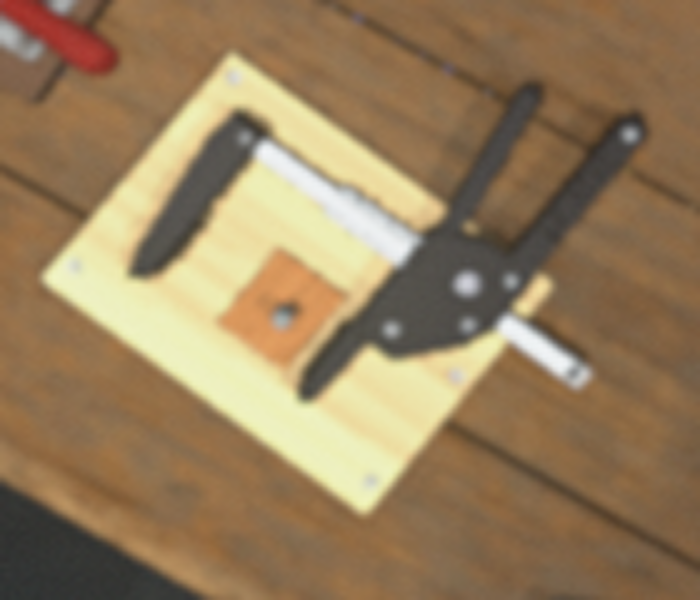

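The head crop shows the white T of the larger candidate. Its blade is on the left and the bore is at crop (283,230), raw (242.8,167.5). In the jig crop the spigot is at crop (283,313), raw (236.2,267.4), with the moving jaw on the left and the trigger and handle upper right.

Run:
```python
from h import *
from scipy.spatial.transform import Rotation as Ro
print("bore",ray("top",(242.8,167.5),.038)*1e3,"tip",ray("top",(236.2,267.4),.0595)*1e3)
o=np.array([416.6,-304.0]);a=np.deg2rad(53.9);J=lambda x,y:o+x*np.array([np.cos(a),np.sin(a)])+y*np.array([-np.sin(a),np.cos(a)])
for n,p in dict(seat=(25.2,65),hb=(-60,-76),tp=(2,-74)).items(): print(n,J(*p).round(1))
# hinge screw/trigger-tip check
for n,uv in dict(handle_end=(180+632/5,200+130/4.615),trig_end=(180+530/5,200+95/4.615),jawscrew=(180+245/5,200+137/4.615)).items():
    w=ray("top",np.array(uv)-.4,.049)[0]*1e3-o; print(n,"jig",(w@[np.cos(a),np.sin(a)]).round(1),(w@[-np.sin(a),np.cos(a)]).round(1))
R=Ro.from_rotvec(read_state()["tcp_rot"]).as_matrix();print(R.round(3))
for t in(76.6,53.9):
    # tool y along angle t+90 ; z down
    for f in (1,-1):
        y=f*np.array([-np.sin(np.deg2rad(t)),np.cos(np.deg2rad(t)),0]);z=np.array([0,0,-1.]);T=np.c_[np.cross(y,z),y,z]
        print(t,f,Ro.from_matrix(R.T@T).as_rotvec().round(3))
d=np.array([632.8,-253.1,120])/1e3-read_state()["tool_pos"]; print("shift tool cm",(R.T@d*100).round(2))
```

```text
bore [[ 633.07844439 -254.58586025]] tip [[ 383.60998194 -246.37237679]]
seat [ 378.9 -245.3]
hb [ 442.7 -397.3]
tp [ 477.6 -346. ]
handle_end jig -51.9 -121.0
trig_end jig 0.0 -105.0
jawscrew jig 99.3 -0.5
[[-0.923  0.384 -0.001]
 [ 0.384  0.923 -0.002]
 [ 0.    -0.002 -1.   ]]
76.6 1 [-1.000e-03 -2.000e-03 -1.731e+00]
76.6 -1 [-2.000e-03  1.000e-03  1.411e+00]
53.9 1 [-2.000e-03 -1.000e-03 -1.335e+00]
53.9 -1 [-1.000e-03  2.000e-03  1.807e+00]
shift tool cm [-68.15 -66.51  11.14]
```

```bash
R='[-4.1,0,0,0,0,0.0614]'
python3 -m crank '[[[-4.1,0,0,0,0,0.0614],[-4.1,0,0,0,0,0.0614],[-4.1,0,0,0,0,0.0614],[-4.1,0,0,0,0,0.0614],[-4.1,0,0,0,0,0.0614],[-4.1,0,0,0,0,0.0614],[-4.1,0,0,0,0,0.0614],[-4.1,0,0,0,0,0.0614]]]' 8.5 60
python3 -m crank '[[[-4.1,0,0,0,0,0.0614],[-4.1,0,0,0,0,0.0614],[-4.1,0,0,0,0,0.0614],[-4.1,0,0,0,0,0.0614],[-4.1,0,0,0,0,0.0614],[-4.1,0,0,0,0,0.0614],[-4.1,0,0,0,0,0.0614],[-4.1,0,0,0,0,0.0614]]]'
python3 -m crank '[[[-4.1,0,0,0,0,0.0614],[-4.1,0,0,0,0,0.0614],[-4.1,0,0,0,0,0.0614],[-4.1,0,0,0,0,0.0614],[-4.1,0,0,0,0,0.0614],[-4.1,0,0,0,0,0.0614],[-4.1,0,0,0,0,0.0614]]]'
cat >> h.py <<'E'
from scipy.spatial.transform import Rotation as Ro
def todo(x,y,z,t):
    """remaining tool shift (cm) and turn to tool y = -(t+90 deg), z down; mm in"""
    s=read_state();R=Ro.from_rotvec(s["tcp_rot"]).as_matrix()
    yy=-np.array([-np.sin(np.deg2rad(t)),np.cos(np.deg2rad(t)),0]);zz=np.array([0,0,-1.]);T=np.c_[np.cross(yy,zz),yy,zz]
    print("t",round(s["time"],2),"pos",np.round(np.array(s["tool_pos"])*1e3,1),"F",np.round(s["wrist_force"],1),"grip",round(s["grip_force"],1),"w",round(s["width"]*85.4,1),"q6",round(s["q"][5],2))
    print("shift",(R.T@(np.array([x,y,z])/1e3-s["tool_pos"])*100).round(2),"turn",Ro.from_matrix(R.T@T).as_rotvec().round(3))
E
python3 -c "
from h import *
todo(633,-254,120,76.6)"
```

```text
time: 0.77
tool_pos: [0.5267, 0.4361, 0.2305]
tcp_rot: [-1.349, -2.837, 0.001]
wrist_force: [0.9, 0.3, 0.2]
width: 0.995
grip_force: 0.0
time: 1.43
tool_pos: [0.6732, 0.1462, 0.2305]
tcp_rot: [-1.998, -2.423, 0.001]
wrist_force: [0.8, 0.7, -0.6]
width: 0.997
grip_force: 0.0
time: 2.02
tool_pos: [0.6753, -0.1386, 0.2305]
tcp_rot: [-2.469, -1.941, 0.001]
wrist_force: [-0.2, -0.9, 0.0]
width: 0.996
grip_force: 0.0
t 2.02 pos [ 675.3 -138.6  230.5] F [-0.2 -0.9  0. ] grip 0.0 w 85.1 q6 -0.0
shift [-12.21  -1.37  11.05] turn [-0.001 -0.    -0.004]
```

```bash
python3 -m crank '[[[-4,-0.4,2,0,0,0],[-4,-0.4,3,0,0,0],[-4,-0.5,3,0,0,0],[-0.2,0,3,0,0,0],[0,0,0,0,0,0],[0,0,0,0,0,0]]]'
python3 - <<'E'
from h import *
todo(633,-254,3,76.6)
a=cv2.imread("pics/top0_raw.png");b=cv2.imread("pics/scene0_raw.png")
x,y=map(int,proj("top",[.381,-.246,.05])[0]);u,v=map(int,proj("scene",[.381,-.246,.05])[0]);print(x,y,u,v)
A=cv2.resize(a[y-15:y+15,x-20:x+20],(400,300),interpolation=cv2.INTER_NEAREST)
B=cv2.resize(b[v-15:v+15,u-20:u+20],(400,300),interpolation=cv2.INTER_NEAREST)
cv2.imwrite("pics/spig.png",np.hstack([A,B]))
E
```

```text
time: 2.52
tool_pos: [0.6379, -0.236, 0.13]
tcp_rot: [-2.463, -1.94, 0.004]
wrist_force: [0.3, 0.2, 0.8]
width: 0.995
grip_force: 0.0
t 2.52 pos [ 637.9 -236.   130. ] F [0.3 0.2 0.8] grip 0.0 w 85.0 q6 -0.15
shift [-1.88  0.02 12.7 ] turn [-0.006 -0.001 -0.003]
236 267 186 208
```

View pics/spig.png

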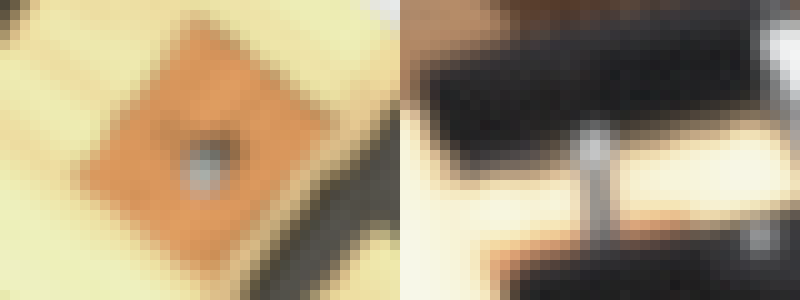

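Left: the rest is a diamond centred at crop (206,147), with the bright spigot at (205,178). Right (scene view): the spigot tip is at crop (593,125), which is raw (184.8,204.7).

```bash
python3 -m crank '[[[-1.9,0,3,-0.003,0,-0.003],[0,0,3,-0.003,0,0],[0,0,3,0,0,0],[0,0,2.3,0,0,0],[0,0,1,0,0,0],[0,0,0,0,0,0],[0,0,0,0,0,0]]]'
python3 - <<'E'
from h import *
todo(633,-254,3,76.6)
print("rest c",ray("top",(236.15,266.25),.023)*1e3,"tip top",ray("top",[(236,268.5),(236,269.5)],.0595)*1e3,"tip scene",ray("scene",(184.8,204.7),.0595)*1e3)
print(proj("top",[[.379,-.2455,.023],[.379,-.2455,.0595]]),proj("scene",[.379,-.2455,.0595]))
E
```

```text
time: 3.1
tool_pos: [0.6379, -0.2547, 0.0116]
tcp_rot: [2.458, 1.947, 0.007]
wrist_force: [0.7, -0.9, 0.7]
width: 0.996
grip_force: 0.0
t 3.1 pos [ 637.9 -254.7   11.6] F [ 0.7 -0.9  0.7] grip 0.0 w 85.1 q6 -0.19
shift [-0.04 -0.5   0.85] turn [0.008 0.    0.003]
rest c [[ 381.58104232 -244.05318836]] tip top [[ 380.94613859 -245.96175281]
 [ 378.53549352 -246.03274578]] tip scene [[ 381.37551784 -242.15387901]]
[[236.68897162 267.29070169]
 [235.78764816 269.30245845]] [[185.21801947 205.45873264]]
```

```bash
python3 -m crank '[[[0,-0.5,0.5,0,0,0],[0,0,0.45,0,0,0],[0,0,0,0,0,0],[0,0,0,0,0,0]]]' 
python3 -m crank '[[[0,0,0,0,0,0],[0,0,0,0,0,0],[0,0,0,0,0,0],[0,0,0,0,0,0],[0,0,0,0,0,0],[0,0,0,0,0,0],[0,0,0,0,0,0],[0,0,0,0,0,0]]]' 3.5 60
python3 -c "
from h import *
todo(633,-254,2,76.6)"
```

```text
time: 3.43
tool_pos: [0.6317, -0.2542, 0.0011]
tcp_rot: [2.459, 1.946, 0.006]
wrist_force: [-0.1, -0.3, -0.1]
width: 0.994
grip_force: 0.0
time: 4.1
tool_pos: [0.6319, -0.2543, 0.0009]
tcp_rot: [2.46, 1.946, 0.006]
wrist_force: [-0.1, -0.1, 4.5]
width: 0.499
grip_force: 63.7
t 4.1 pos [ 631.9 -254.3    0.9] F [-0.1 -0.1  4.5] grip 63.7 w 42.6 q6 -0.19
shift [ 0.06  0.1  -0.11] turn [0.007 0.    0.002]
```

```bash
python3 -m crank '[[[0,0,-2,0,0,0],[0,0,-4,0.007,0,0],[0,0,-4,0,0,0],[0,0,-1,0,0,0.05],[0,0,0,0,0,0.1],[0,0,0,0,0,0.1],[0,0,0,0,0,0.1],[0,0,0,0,0,0.05]]]' 
python3 -m crank '[[[0,0,0,0,0,0],[0,0,0,0,0,0]]]' 
python3 -c "
from h import *
todo(380,-245,100,53.9)"
```

```text
time: 4.77
tool_pos: [0.6299, -0.2533, 0.1086]
tcp_rot: [-2.803, -1.413, 0.004]
wrist_force: [0.0, -0.0, -3.9]
width: 0.503
grip_force: 63.2
time: 4.93
tool_pos: [0.6302, -0.2535, 0.1088]
tcp_rot: [-2.798, -1.422, 0.004]
wrist_force: [-0.4, -0.1, -3.2]
width: 0.506
grip_force: 63.1
t 4.93 pos [ 630.2 -253.5  108.8] F [-0.4 -0.1 -3.2] grip 63.1 w 43.3 q6 0.21
shift [-14.06 -20.7    0.97] turn [-0.004  0.001 -0.001]
```

```bash
python3 -m crank '[[[-1,-1.5,0,0,0,0],[-2.2,-3.2,0,0,0,0],[-2.2,-3.2,0,0,0,0],[-2.2,-3.2,0,0,0,0],[-2.2,-3.2,0,0,0,0],[-2.2,-3.2,0,0,0,0],[-1.5,-2.3,0,0,0,0],[-0.5,-0.9,0,0,0,0]]]' 
python3 -m crank '[[[0,0,0,0,0,0],[0,0,0,0,0,0],[0,0,0,0,0,0]]]'
python3 - <<'E'
from h import *
todo(380,-245,70,53.9)
a=read_camera("top");b=read_camera("scene")
cv2.imwrite("pics/t1.png",np.hstack([cv2.resize(a[215:315,180:280],(400,400),interpolation=cv2.INTER_CUBIC),cv2.resize(b[140:240,140:240],(400,400),interpolation=cv2.INTER_CUBIC)]))
E
```

```text
time: 5.6
tool_pos: [0.3766, -0.243, 0.1091]
tcp_rot: [-2.798, -1.419, 0.006]
wrist_force: [-0.0, 0.2, -4.0]
width: 0.501
grip_force: 62.9
time: 5.85
tool_pos: [0.383, -0.2452, 0.1112]
tcp_rot: [2.8, 1.421, 0.001]
wrist_force: [0.3, 0.2, -1.8]
width: 0.501
grip_force: 63.0
t 5.85 pos [ 383.  -245.2  111.2] F [ 0.3  0.2 -1.8] grip 63.0 w 42.8 q6 0.01
shift [-0.16 -0.26  4.12] turn [ 0.001  0.    -0.002]
```

View pics/t1.png

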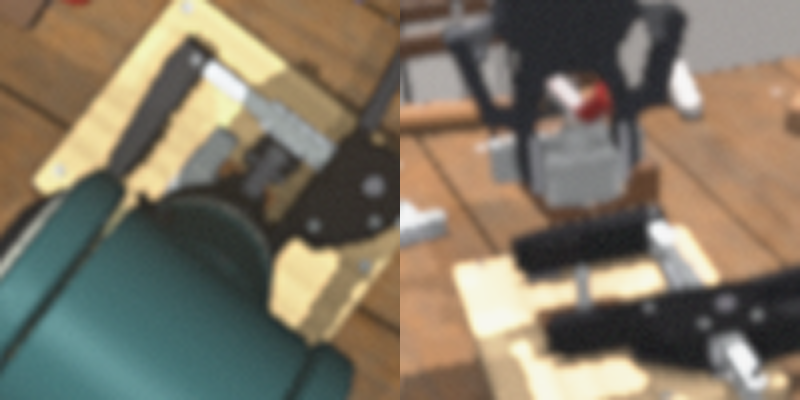

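The head hangs level over the jig in the scene view, with the head at (582,170) above the spigot tip at (583,265). Lowering in stages.

```bash
python3 -m crank '[[[-0.2,-0.26,1.5,0,0,0],[0,0,2,0,0,0],[0,0,1.0,0,0,0],[0,0,0,0,0,0],[0,0,0,0,0,0]]]' 
python3 -m crank '[[[0,0,0.5,0,0,0],[0,0,0.4,0,0,0],[0,0,0.3,0,0,0],[0,0,0,0,0,0],[0,0,0,0,0,0]]]' 
python3 -c "
from h import *
todo(380,-245,24,53.9)"
```

```text
time: 6.37
tool_pos: [0.3781, -0.2443, 0.065]
tcp_rot: [-2.799, -1.42, 0.003]
wrist_force: [-0.3, -0.3, -2.1]
width: 0.5
grip_force: 62.9
time: 6.78
tool_pos: [0.3781, -0.2447, 0.0537]
tcp_rot: [-2.801, -1.42, 0.001]
wrist_force: [-0.0, 0.2, -3.4]
width: 0.502
grip_force: 63.1
t 6.78 pos [ 378.1 -244.7   53.7] F [-0.   0.2 -3.4] grip 63.1 w 42.9 q6 0.0
shift [0.09 0.18 2.97] turn [-0.001  0.    -0.002]
```

```bash
python3 -m crank '[[[0.05,0.1,0.4,0,0,0],[0,0,0.4,0,0,0],[0,0,0.2,0,0,0],[0,0,0,0,0,0],[0,0,0,0,0,0]]]' 
python3 -m crank '[[[0,0,0.4,0,0,0],[0,0,0.4,0,0,0],[0,0,0.4,0,0,0],[0,0,0.2,0,0,0],[0,0,0,0,0,0],[0,0,0,0,0,0]]]' 
python3 -c "
from h import *
todo(380,-245,24,53.9)"
```

```text
time: 7.2
tool_pos: [0.379, -0.2447, 0.0433]
tcp_rot: [-2.801, -1.42, 0.002]
wrist_force: [0.0, -0.1, -2.9]
width: 0.502
grip_force: 63.1
time: 7.7
tool_pos: [0.379, -0.2447, 0.0293]
tcp_rot: [-2.801, -1.42, 0.002]
wrist_force: [0.0, 0.0, -3.8]
width: 0.504
grip_force: 63.1
t 7.7 pos [ 379.  -244.7   29.3] F [ 0.   0.  -3.8] grip 63.1 w 43.0 q6 0.0
shift [0.04 0.1  0.53] turn [-0.002  0.    -0.002]
```

```bash
python3 -m crank '[[[0,0,0.2,0,0,0],[0,0,0.2,0,0,0],[0,0,0.1,0,0,0],[0,0,0,0,0,0],[0,0,0,0,0,0]]]' 
python3 -m crank '[[[0,0,0.1,0,0,0],[0,0,0.1,0,0,0],[0,0,0,0,0,0]]]' 
python3 -c "
from h import *
todo(380,-245,24,53.9)"
```

```text
time: 8.12
tool_pos: [0.3791, -0.2448, 0.0246]
tcp_rot: [-2.801, -1.42, 0.001]
wrist_force: [-0.6, -0.1, -3.3]
width: 0.503
grip_force: 63.1
time: 8.37
tool_pos: [0.3794, -0.245, 0.0239]
tcp_rot: [-2.801, -1.421, 0.001]
wrist_force: [-4.1, 2.7, 9.0]
width: 0.505
grip_force: 64.3
t 8.37 pos [ 379.4 -245.    23.9] F [-4.1  2.7  9. ] grip 64.3 w 43.1 q6 0.0
shift [ 0.04  0.04 -0.01] turn [-0.001  0.    -0.002]
```

Seated: contact came at the expected height. Releasing with a modest opening, then rising.

```bash
python3 -m crank '[[[0,0,0,0,0,0],[0,0,0,0,0,0],[0,0,0,0,0,0],[0,0,0,0,0,0],[0,0,0,0,0,0]]]' 5.8 20
python3 -m crank '[[[0,0,-1,0,0,0],[0,0,-2,0,0,0],[0,0,-3,0,0,0],[0,0,-4,0,0,0],[0,0,-2,0,0,0],[0,0,0,0,0,0],[0,0,0,0,0,0]]]'
python3 -c "
from h import *
todo(460.15,-371.6,140,53.9)"
```

```text
time: 8.78
tool_pos: [0.3793, -0.2449, 0.0227]
tcp_rot: [-2.802, -1.421, 0.001]
wrist_force: [-1.0, -0.5, 0.6]
width: 0.679
grip_force: 0.0
time: 9.37
tool_pos: [0.3806, -0.2458, 0.1451]
tcp_rot: [2.799, 1.419, 0.002]
wrist_force: [-0.3, -0.2, -0.4]
width: 0.679
grip_force: 0.0
t 9.37 pos [ 380.6 -245.8  145.1] F [-0.3 -0.2 -0.4] grip 0.0 w 58.0 q6 0.0
shift [-5.45 13.85  0.56] turn [ 0.004  0.    -0.002]
```

```bash
python3 -m crank '[[[-1.2,3,0,0,0,0.12],[-1.2,3.5,0,0,0,0],[-1.2,3.5,0,0,0,0],[-1.2,3.5,0,0,0,0],[0,0,0,0,0,0.12],[0,0,0,0,0,0.12],[0,0,0,0,0,0.12],[0,0,0,0,0,0.12]]]' 8.5
python3 -m crank '[[[0,0,0,0,0,0.12],[0,0,0,0,0,0.12],[0,0,0,0,0,0.12],[0,0,0,0,0,0.12],[0,0,0,0,0,0.12],[0,0,0,0,0,0.12],[0,0,0,0,0,0.12],[0,0,0,0,0,0.12]]]'
python3 -m crank '[[[0,0,0,0,0,0],[0,0,0,0,0,0]]]'
python3 - <<'E'
from h import *
todo(462,-372,80,-36.1)
a=read_camera("top");b=read_camera("scene")
cv2.imwrite("pics/t2.png",np.hstack([cv2.resize(a[205:315,180:290],(400,400),interpolation=cv2.INTER_CUBIC),cv2.resize(b[140:260,140:260],(400,400),interpolation=cv2.INTER_CUBIC)]))
E
```

```text
time: 10.03
tool_pos: [0.4472, -0.3695, 0.1399]
tcp_rot: [-3.094, -0.519, 0.006]
wrist_force: [0.4, -0.3, 0.8]
width: 0.997
grip_force: 0.0
time: 10.7
tool_pos: [0.4472, -0.3692, 0.1402]
tcp_rot: [-2.987, 0.969, 0.008]
wrist_force: [-0.1, -0.2, 0.2]
width: 0.996
grip_force: 0.0
time: 10.87
tool_pos: [0.4476, -0.3695, 0.1408]
tcp_rot: [-2.992, 0.955, 0.006]
wrist_force: [0.5, -0.2, -0.1]
width: 0.995
grip_force: 0.0
t 10.87 pos [ 447.6 -369.5  140.8] F [ 0.5 -0.2 -0.1] grip 0.0 w 85.0 q6 1.46
shift [ 1.35 -0.63  6.08] turn [0.    0.004 0.012]
```

View pics/t2.png

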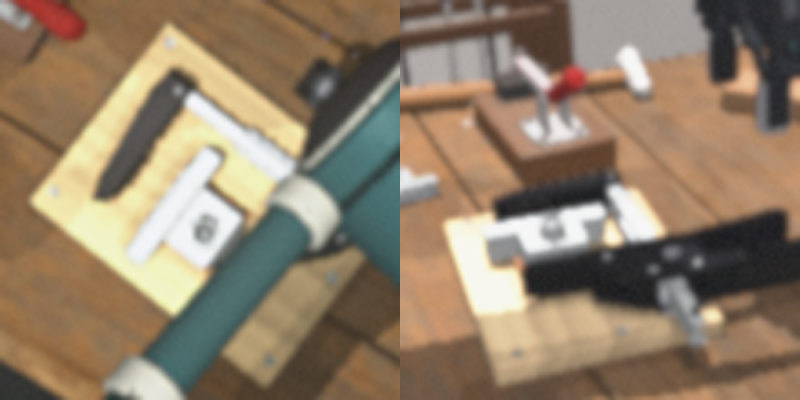

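The head sits home on the spigot at left-crop (205,230), with its blade facing the moving jaw at (140,140) and parallel to it. Next, go down round the handle and trigger.

```bash
python3 -m crank '[[[1.35,-0.6,2,0,0.004,0.012],[0,0,2.5,0,0,0],[0,0,1.5,0,0,0],[0,0,0,0,0,0],[0,0,0,0,0,0]]]' 
python3 -m crank '[[[0,0,2,0,0,0],[0,0,2,0,0,0],[0,0,1.6,0,0,0],[0,0,1.0,0,0,0],[0,0,0,0,0,0],[0,0,0,0,0,0]]]' 
python3 -c "
from h import *
todo(462,-372,12,-36.1)"
```

```text
time: 11.38
tool_pos: [0.4621, -0.3725, 0.0812]
tcp_rot: [2.986, -0.976, -0.0]
wrist_force: [0.1, 0.5, -0.0]
width: 0.996
grip_force: 0.0
time: 11.88
tool_pos: [0.4635, -0.3739, 0.0172]
tcp_rot: [2.984, -0.978, 0.005]
wrist_force: [0.5, -0.7, 0.8]
width: 0.994
grip_force: 0.0
t 11.88 pos [ 463.5 -373.9   17.2] F [ 0.5 -0.7  0.8] grip 0.0 w 84.9 q6 1.48
shift [-0.23 -0.06  0.52] turn [ 0.    -0.004 -0.003]
```

```bash
python3 -m crank '[[[-0.2,0.5,0.4,0,0,0],[0,0.5,0.1,0,0,0],[0,0,0,0,0,0],[0,0,0,0,0,0]]]' 
python3 -m crank '[[[0,0,0,0,0,0],[0,0,0,0,0,0],[0,0,0,0,0,0],[0,0,0,0,0,0],[0,0,0,0,0,0]]]' 6.0 20
python3 -m crank '[[[0,0,0,0,0,0],[0,0,0,0,0,0],[0,0,0,0,0,0],[0,0,0,0,0,0],[0,0,0,0,0,0]]]' 4.6
python3 -c "
from h import *
todo(462,-372,12,-36.1)"
```

```text
time: 12.22
tool_pos: [0.4557, -0.3811, 0.0123]
tcp_rot: [2.983, -0.979, 0.006]
wrist_force: [-0.1, 0.5, 0.2]
width: 0.997
grip_force: 0.0
time: 12.63
tool_pos: [0.4562, -0.3804, 0.0119]
tcp_rot: [2.984, -0.978, 0.006]
wrist_force: [2.3, 1.5, 2.2]
width: 0.7
grip_force: 1.3
time: 13.05
tool_pos: [0.456, -0.3806, 0.0117]
tcp_rot: [2.984, -0.978, 0.005]
wrist_force: [3.1, 0.9, 3.1]
width: 0.539
grip_force: 2.1
t 13.05 pos [ 456.  -380.6   11.7] F [3.1 0.9 3.1] grip 2.1 w 46.0 q6 1.47
shift [-0.02 -1.05 -0.03] turn [ 0.    -0.004 -0.003]
```

```bash
python3 -m crank '[[[0,0.15,0,0,0,0],[0,0.15,0,0,0,0],[0,0,0,0,0,0],[0,0,0,0,0,0],[0,0,0,0,0,0]]]' 3.3 20
python3 -m crank '[[[0,-0.15,0,0,0,0],[0,-0.15,0,0,0,0],[0,0,0,0,0,0],[0,0,0,0,0,0],[0,0,0,0,0,0],[0,0,0,0,0,0],[0,0,0,0,0,0]]]' 8.5
python3 - <<'E'
from h import *
todo(462,-372,12,-36.1)
a=read_camera("top")
cv2.imwrite("pics/t3_raw.png",a)
cv2.imwrite("pics/t3.png",cv2.resize(a[200:310,180:320],(764,600),interpolation=cv2.INTER_CUBIC))
E
```

```text
time: 13.47
tool_pos: [0.4525, -0.3853, 0.0131]
tcp_rot: [2.981, -0.976, 0.003]
wrist_force: [-6.8, -4.1, 11.7]
width: 0.408
grip_force: 20.3
time: 14.05
tool_pos: [0.4556, -0.3803, 0.0114]
tcp_rot: [2.984, -0.978, 0.004]
wrist_force: [-0.1, 0.7, 0.2]
width: 0.998
grip_force: 0.0
t 14.05 pos [ 455.6 -380.3   11.4] F [-0.1  0.7  0.2] grip 0.0 w 85.2 q6 1.47
shift [ 0.02 -1.05 -0.06] turn [ 0.    -0.003 -0.003]
```

View pics/t3.png

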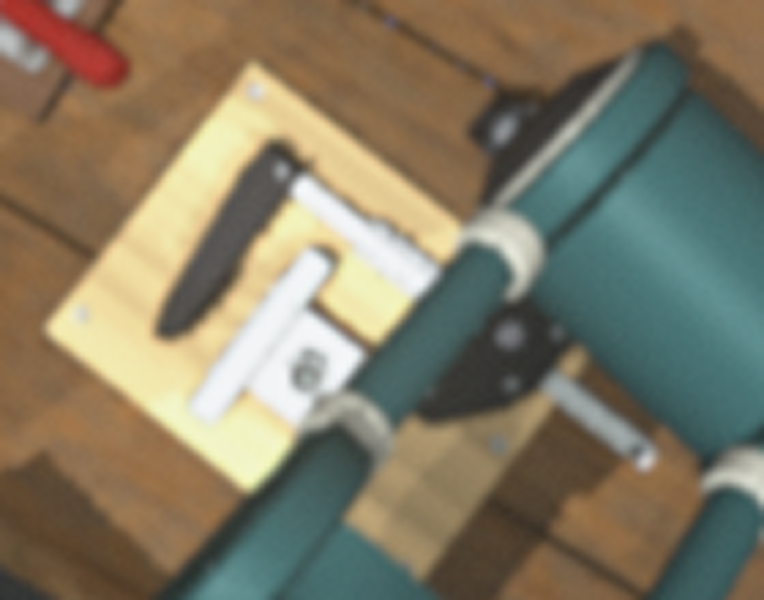

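The jaw screw moved from about raw (228.6,229.3) to (231.3,230.8), so the pump advances the jaw one tooth. The gap to the insert is still about 20 mm.

```bash
python3 -m crank '[[[0,0,0,0,0,0],[0,0,0,0,0,0],[0,0,0,0,0,0],[0,0,0,0,0,0],[0,0,0,0,0,0]]]' 4.6 20
python3 -m crank '[[[0,0.15,0,0,0,0],[0,0.15,0,0,0,0],[0,0,0,0,0,0],[0,0,0,0,0,0]]]' 3.6 20
python3 -m crank '[[[0,0,0,0,0,0],[0,0,0,0,0,0]]]' 3.3 20
python3 -m crank '[[[0,-0.15,0,0,0,0],[0,-0.15,0,0,0,0],[0,0,0,0,0,0],[0,0,0,0,0,0],[0,0,0,0,0,0],[0,0,0,0,0,0],[0,0,0,0,0,0]]]' 8.5
python3 - <<'E'
from h import *
todo(462,-372,12,-36.1)
a=read_camera("top")
cv2.imwrite("pics/t4_raw.png",a)
A=cv2.imread("pics/t3_raw.png")
# jaw shift via dark mask extents along jig x in a strip free of occlusion (jig y 20..90)
o=np.array([.4176,-.3037]);an=np.deg2rad(53.9);ex=np.array([np.cos(an),np.sin(an)]);ey=np.array([-ex[1],ex[0]])
for n,I in(("t0",cv2.imread("pics/top0_raw.png")),("t3",A),("t4",a)):
    xs=np.arange(50,135,.5);row=[]
    for x in xs:
        P=[np.r_[o+x/1e3*ex+y/1e3*ey,.049] for y in range(35,80,5)]
        uv=proj("top",P).astype(np.float32);row.append(np.median(cv2.remap(cv2.cvtColor(I,cv2.COLOR_BGR2GRAY),uv[:,:1],uv[:,1:],1)))
    row=np.array(row);d=xs[row<90];w=xs[row>215];print(n,"jaw x",d.min(),d.max(),"head front",w[w<75].max() if (w<75).any() else None)
E
```

```text
time: 14.52
tool_pos: [0.4561, -0.3807, 0.0121]
tcp_rot: [2.984, -0.978, 0.006]
wrist_force: [0.9, 0.9, 4.3]
width: 0.54
grip_force: 2.5
time: 14.85
tool_pos: [0.4533, -0.3848, 0.0129]
tcp_rot: [2.982, -0.977, 0.005]
wrist_force: [-4.3, -2.5, 7.4]
width: 0.423
grip_force: 6.7
time: 15.02
tool_pos: [0.4528, -0.3856, 0.0132]
tcp_rot: [2.98, -0.976, 0.005]
wrist_force: [-7.3, -5.1, 8.7]
width: 0.406
grip_force: 21.1
time: 15.6
tool_pos: [0.4557, -0.3803, 0.0114]
tcp_rot: [2.984, -0.978, 0.004]
wrist_force: [-0.7, -0.5, -0.1]
width: 0.998
grip_force: 0.0
t 15.6 pos [ 455.7 -380.3   11.4] F [-0.7 -0.5 -0.1] grip 0.0 w 85.2 q6 1.47
shift [ 0.01 -1.04 -0.06] turn [ 0.    -0.003 -0.003]
t0 jaw x 88.0 104.0 head front 74.5
t3 jaw x 80.0 96.0 head front 61.0
t4 jaw x 73.5 89.0 head front 61.0
```

```bash
python3 -m crank '[[[0,0,0,0,0,0],[0,0,0,0,0,0],[0,0,0,0,0,0],[0,0,0,0,0,0],[0,0,0,0,0,0]]]' 4.6 20
python3 -m crank '[[[0,0.15,0,0,0,0],[0,0.15,0,0,0,0],[0,0,0,0,0,0],[0,0,0,0,0,0]]]' 3.6 20
python3 -m crank '[[[0,0,0,0,0,0],[0,0,0,0,0,0]]]' 3.3 20
python3 -m crank '[[[0,-0.15,0,0,0,0],[0,-0.15,0,0,0,0],[0,0,0,0,0,0],[0,0,0,0,0,0],[0,0,0,0,0,0],[0,0,0,0,0,0],[0,0,0,0,0,0]]]' 8.5
python3 -m crank '[[[0,0.05,0,0,0,0],[0,0,0,0,0,0],[0,0,0,0,0,0],[0,0,0,0,0,0],[0,0,0,0,0,0],[0,0,0,0,0,0]]]' 5.8
python3 -c "
from h import *
todo(462,-372,12,-36.1)"
```

```text
time: 16.07
tool_pos: [0.4561, -0.3807, 0.0121]
tcp_rot: [2.984, -0.978, 0.006]
wrist_force: [0.6, 1.8, 3.1]
width: 0.542
grip_force: 2.5
time: 16.4
tool_pos: [0.4533, -0.3848, 0.0129]
tcp_rot: [2.982, -0.977, 0.005]
wrist_force: [-4.8, -2.4, 8.0]
width: 0.427
grip_force: 6.7
time: 16.57
tool_pos: [0.4528, -0.3856, 0.0132]
tcp_rot: [2.98, -0.976, 0.004]
wrist_force: [-7.0, -6.1, 8.7]
width: 0.399
grip_force: 21.1
time: 17.15
tool_pos: [0.4557, -0.3803, 0.0114]
tcp_rot: [2.984, -0.978, 0.004]
wrist_force: [0.2, -0.1, 0.5]
width: 0.998
grip_force: 0.0
time: 17.65
tool_pos: [0.4557, -0.3809, 0.0117]
tcp_rot: [2.984, -0.978, 0.005]
wrist_force: [2.2, 1.1, 1.1]
width: 0.68
grip_force: 0.9
t 17.65 pos [ 455.7 -380.9   11.7] F [2.2 1.1 1.1] grip 0.9 w 58.1 q6 1.47
shift [-0.02 -1.1  -0.03] turn [ 0.    -0.004 -0.003]
```

```bash
python3 -m crank '[[[0,-0.2,0,0,0,0],[0,-0.2,0,0,0,0],[0,0,0,0,0,0]]]' 5.5
python3 -m crank '[[[0,0,0,0,0,0],[0,0,0,0,0,0],[0,0,0,0,0,0]]]' 5.2
python3 -m crank '[[[0,0,0,0,0,0],[0,0,0,0,0,0],[0,0,0,0,0,0]]]' 5.0
python3 -c "
from h import *
todo(462,-372,12,-36.1)"
```

```text
time: 17.9
tool_pos: [0.4578, -0.3772, 0.0114]
tcp_rot: [2.984, -0.978, 0.004]
wrist_force: [1.3, 1.3, 1.3]
width: 0.644
grip_force: 0.7
time: 18.15
tool_pos: [0.4574, -0.3779, 0.0116]
tcp_rot: [2.984, -0.978, 0.004]
wrist_force: [-1.6, -0.7, 2.4]
width: 0.606
grip_force: 2.5
time: 18.4
tool_pos: [0.4568, -0.3787, 0.0119]
tcp_rot: [2.983, -0.977, 0.003]
wrist_force: [-4.9, -2.5, 4.2]
width: 0.585
grip_force: 5.5
t 18.4 pos [ 456.8 -378.7   11.9] F [-4.9 -2.5  4.2] grip 5.5 w 49.9 q6 1.47
shift [ 0.02 -0.85 -0.01] turn [ 0.002 -0.003 -0.003]
```

```bash
python3 -m crank '[[[0,0.1,0,0,0,0],[0,0,0,0,0,0],[0,0,0,0,0,0]]]' 4.9
python3 -m crank '[[[0,0.05,0,0,0,0],[0,0,0,0,0,0],[0,0,0,0,0,0]]]' 4.8
python3 -m crank '[[[0,0.05,0,0,0,0],[0,0,0,0,0,0],[0,0,0,0,0,0]]]' 4.7
python3 -c "
from h import *
todo(462,-372,12,-36.1)"
```

```text
time: 18.65
tool_pos: [0.4566, -0.3792, 0.012]
tcp_rot: [2.983, -0.977, 0.004]
wrist_force: [-3.6, -1.3, 6.2]
width: 0.576
grip_force: 5.3
time: 18.9
tool_pos: [0.4564, -0.3796, 0.0121]
tcp_rot: [2.983, -0.977, 0.004]
wrist_force: [-4.2, -2.2, 6.4]
width: 0.56
grip_force: 5.3
time: 19.15
tool_pos: [0.4561, -0.38, 0.0122]
tcp_rot: [2.983, -0.977, 0.004]
wrist_force: [-4.4, -1.7, 7.2]
width: 0.551
grip_force: 5.2
t 19.15 pos [ 456.1 -380.    12.2] F [-4.4 -1.7  7.2] grip 5.2 w 47.0 q6 1.47
shift [-0.   -1.    0.02] turn [ 0.002 -0.003 -0.003]
```

```bash
python3 -m crank '[[[0,0.05,0,0,0,0],[0,0,0,0,0,0],[0,0,0,0,0,0]]]' 4.6
python3 -m crank '[[[0,0.05,0,0,0,0],[0,0,0,0,0,0],[0,0,0,0,0,0]]]' 4.5
python3 -m crank '[[[0,0.05,0,0,0,0],[0,0,0,0,0,0],[0,0,0,0,0,0]]]' 4.4
python3 -m crank '[[[0,0.05,0,0,0,0],[0,0,0,0,0,0],[0,0,0,0,0,0]]]' 4.3
python3 - <<'E'
from h import *
todo(462,-372,12,-36.1)
a=read_camera("top");cv2.imwrite("pics/t5_raw.png",a)
cv2.imwrite("pics/t5.png",cv2.resize(a[215:285,185:255],(600,600),interpolation=cv2.INTER_CUBIC))
E
```

```text
time: 19.4
tool_pos: [0.4559, -0.3805, 0.0123]
tcp_rot: [2.983, -0.977, 0.004]
wrist_force: [-5.0, -1.4, 7.2]
width: 0.541
grip_force: 5.2
time: 19.65
tool_pos: [0.4556, -0.3809, 0.0123]
tcp_rot: [2.983, -0.977, 0.005]
wrist_force: [-3.9, -1.5, 7.0]
width: 0.529
grip_force: 4.5
time: 19.9
tool_pos: [0.4554, -0.3813, 0.0124]
tcp_rot: [2.983, -0.978, 0.005]
wrist_force: [-4.8, -2.8, 6.7]
width: 0.514
grip_force: 5.5
time: 20.15
tool_pos: [0.4552, -0.3818, 0.0125]
tcp_rot: [2.983, -0.978, 0.005]
wrist_force: [-4.9, -1.6, 8.3]
width: 0.509
grip_force: 6.3
t 20.15 pos [ 455.2 -381.8   12.5] F [-4.9 -1.6  8.3] grip 6.3 w 43.5 q6 1.47
shift [-0.03 -1.19  0.05] turn [ 0.001 -0.004 -0.003]
```

View pics/t5.png

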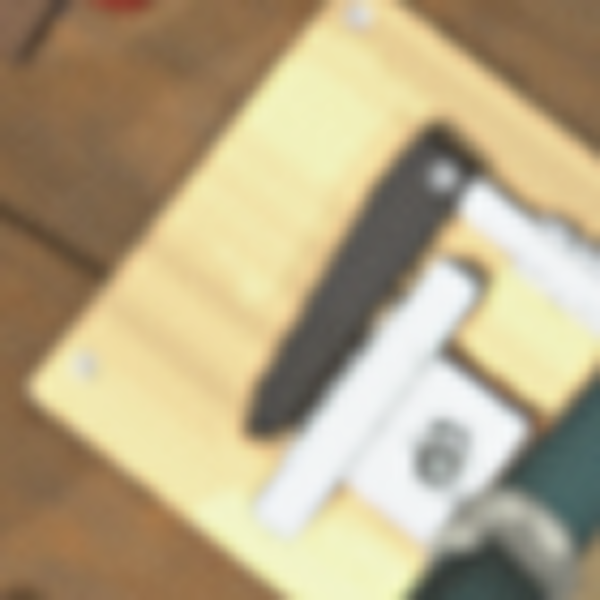

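The jaw pad is practically on the blade, around (385,310) in the crop. Continuing in small steps and watching the force.

```bash
python3 -m crank '[[[0,0.05,0,0,0,0],[0,0,0,0,0,0],[0,0,0,0,0,0]]]' 4.2
python3 -m crank '[[[0,0.05,0,0,0,0],[0,0,0,0,0,0],[0,0,0,0,0,0]]]' 4.1
python3 -c "
from h import *
todo(462,-372,12,-36.1)"
```

```text
time: 20.45
tool_pos: [0.4549, -0.3822, 0.0126]
tcp_rot: [2.983, -0.978, 0.005]
wrist_force: [-4.5, -1.2, 7.3]
width: 0.496
grip_force: 7.1
time: 20.7
tool_pos: [0.4546, -0.3826, 0.0127]
tcp_rot: [2.983, -0.978, 0.005]
wrist_force: [-5.3, -1.5, 8.8]
width: 0.483
grip_force: 7.2
t 20.7 pos [ 454.6 -382.6   12.7] F [-5.3 -1.5  8.8] grip 7.2 w 41.2 q6 1.46
shift [-0.03 -1.29  0.07] turn [ 0.001 -0.004 -0.004]
```

```bash
python3 -m crank '[[[0,0.05,0,0,0,0],[0,0,0,0,0,0],[0,0,0,0,0,0]]]' 4.0
python3 -m crank '[[[0,0.05,0,0,0,0],[0,0,0,0,0,0],[0,0,0,0,0,0]]]' 3.9
python3 -m crank '[[[0,0.05,0,0,0,0],[0,0,0,0,0,0],[0,0,0,0,0,0]]]' 3.8
python3 -c "
from h import *
todo(462,-372,12,-36.1)"
```

```text
time: 20.95
tool_pos: [0.4544, -0.383, 0.0128]
tcp_rot: [2.983, -0.978, 0.005]
wrist_force: [-5.3, -1.4, 9.0]
width: 0.468
grip_force: 7.3
time: 21.2
tool_pos: [0.4541, -0.3834, 0.0128]
tcp_rot: [2.983, -0.978, 0.005]
wrist_force: [-5.1, -0.7, 9.4]
width: 0.457
grip_force: 7.2
time: 21.45
tool_pos: [0.4539, -0.3839, 0.0129]
tcp_rot: [2.983, -0.978, 0.005]
wrist_force: [-4.6, -0.2, 9.3]
width: 0.446
grip_force: 7.2
t 21.45 pos [ 453.9 -383.9   12.9] F [-4.6 -0.2  9.3] grip 7.2 w 38.1 q6 1.46
shift [-0.05 -1.44  0.09] turn [ 0.001 -0.004 -0.003]
```

```bash
python3 -m crank '[[[0,0.05,0,0,0,0],[0,0,0,0,0,0],[0,0,0,0,0,0]]]' 3.7
python3 -m crank '[[[0,0.05,0,0,0,0],[0,0,0,0,0,0],[0,0,0,0,0,0]]]' 3.6
python3 -m crank '[[[0,0.05,0,0,0,0],[0,0,0,0,0,0],[0,0,0,0,0,0]]]' 3.5
python3 - <<'E'
from h import *
todo(462,-372,12,-36.1)
o=np.array([.4176,-.3037]);an=np.deg2rad(53.9);ex=np.array([np.cos(an),np.sin(an)]);ey=np.array([-ex[1],ex[0]])
for n,I in(("t5",cv2.imread("pics/t5_raw.png")),("now",read_camera("top"))):
    xs=np.arange(40,135,.5);row=[]
    for x in xs:
        uv=proj("top",[np.r_[o+x/1e3*ex+y/1e3*ey,.049] for y in range(35,80,5)]).astype(np.float32)
        row.append(np.median(cv2.remap(cv2.cvtColor(I,cv2.COLOR_BGR2GRAY),uv[:,:1],uv[:,1:],1)))
    row=np.array(row);d=xs[row<90];print(n,"jaw x",d.min(),d.max(),"head",xs[(row>210)&(xs<d.min())].max())
E
```

```text
time: 21.7
tool_pos: [0.4536, -0.3843, 0.0128]
tcp_rot: [2.983, -0.978, 0.006]
wrist_force: [-4.7, -2.1, 7.9]
width: 0.434
grip_force: 6.3
time: 21.95
tool_pos: [0.4533, -0.3847, 0.0129]
tcp_rot: [2.983, -0.978, 0.006]
wrist_force: [-4.8, -1.1, 9.8]
width: 0.424
grip_force: 9.1
time: 22.2
tool_pos: [0.4531, -0.3851, 0.013]
tcp_rot: [2.983, -0.978, 0.006]
wrist_force: [-4.4, -1.2, 10.7]
width: 0.411
grip_force: 11.8
t 22.2 pos [ 453.1 -385.1   13. ] F [-4.4 -1.2 10.7] grip 11.8 w 35.1 q6 1.46
shift [-0.06 -1.58  0.1 ] turn [ 0.001 -0.004 -0.004]
t5 jaw x 65.5 79.5 head 60.0
now jaw x 63.5 77.0 head 57.5
```

```bash
python3 -m crank '[[[0,-0.3,0,0,0,0],[0,-0.3,0,0,0,0],[0,0,-0.1,0,0,0],[0,0,0,0,0,0],[0,0,0,0,0,0],[0,0,0,0,0,0],[0,0,0,0,0,0]]]' 8.5
python3 -m crank '[[[0,-0.4,0,0,0,0],[0,0,0,0,0,0],[0,0,0,0,0,0],[0,0,0,0,0,0],[0,0,0,0,0,0]]]' 6.0
python3 -m crank '[[[0,0,0,0,0,0],[0,0,0,0,0,0],[0,0,0,0,0,0]]]' 5.8
python3 -c "
from h import *
todo(462,-372,12,-36.1)"
```

```text
time: 22.83
tool_pos: [0.4565, -0.3792, 0.0124]
tcp_rot: [2.984, -0.978, 0.004]
wrist_force: [0.2, 0.0, 0.3]
width: 0.994
grip_force: 0.0
time: 23.25
tool_pos: [0.4592, -0.3759, 0.0127]
tcp_rot: [2.984, -0.978, 0.005]
wrist_force: [0.7, 1.0, 0.9]
width: 0.7
grip_force: 0.7
time: 23.5
tool_pos: [0.4591, -0.3761, 0.0127]
tcp_rot: [2.984, -0.978, 0.005]
wrist_force: [1.4, 1.6, 0.9]
width: 0.681
grip_force: 0.8
t 23.5 pos [ 459.1 -376.1   12.7] F [1.4 1.6 0.9] grip 0.8 w 58.2 q6 1.48
shift [-0.01 -0.5   0.07] turn [ 0.    -0.004 -0.003]
```

```bash
python3 -m crank '[[[0,0,0,0,0,0],[0,0,0,0,0,0],[0,0,0,0,0,0]]]' 5.6
python3 -m crank '[[[0,0.1,0,0,0,0],[0,0,0,0,0,0],[0,0,0,0,0,0]]]' 5.4
python3 -m crank '[[[0,0.05,0,0,0,0],[0,0,0,0,0,0],[0,0,0,0,0,0]]]' 5.3
python3 -m crank '[[[0,0.05,0,0,0,0],[0,0,0,0,0,0],[0,0,0,0,0,0]]]' 5.2
python3 -c "
from h import *
todo(462,-372,12,-36.1)"
```

```text
time: 23.75
tool_pos: [0.4589, -0.3765, 0.0128]
tcp_rot: [2.983, -0.978, 0.005]
wrist_force: [-0.2, -1.3, 2.6]
width: 0.662
grip_force: 2.2
time: 24.0
tool_pos: [0.4584, -0.3773, 0.0129]
tcp_rot: [2.983, -0.978, 0.005]
wrist_force: [-1.8, -1.2, 3.9]
width: 0.633
grip_force: 3.9
time: 24.25
tool_pos: [0.4581, -0.3777, 0.0131]
tcp_rot: [2.983, -0.978, 0.005]
wrist_force: [-2.4, -1.3, 5.9]
width: 0.623
grip_force: 6.0
time: 24.5
tool_pos: [0.4579, -0.3781, 0.0132]
tcp_rot: [2.983, -0.978, 0.005]
wrist_force: [-2.4, -0.8, 7.0]
width: 0.611
grip_force: 8.0
t 24.5 pos [ 457.9 -378.1   13.2] F [-2.4 -0.8  7. ] grip 8.0 w 52.2 q6 1.47
shift [-0.03 -0.73  0.12] turn [ 0.001 -0.004 -0.004]
```

```bash
python3 -m crank '[[[0,0.05,0,0,0,0],[0,0,0,0,0,0],[0,0,0,0,0,0]]]' 5.1
python3 -m crank '[[[0,0.03,0,0,0,0],[0,0,0,0,0,0],[0,0,0,0,0,0]]]' 5.05
python3 -m crank '[[[0,0,0,0,0,0],[0,0,0,0,0,0],[0,0,0,0,0,0],[0,0,0,0,0,0]]]' 
python3 -c "
from h import *
todo(462,-372,12,-36.1)"
```

```text
time: 24.75
tool_pos: [0.4576, -0.3785, 0.0134]
tcp_rot: [2.983, -0.978, 0.005]
wrist_force: [-1.7, -0.8, 6.8]
width: 0.599
grip_force: 9.9
time: 25.0
tool_pos: [0.4575, -0.3788, 0.0135]
tcp_rot: [2.983, -0.979, 0.006]
wrist_force: [-2.4, -0.7, 8.7]
width: 0.594
grip_force: 10.9
time: 25.33
tool_pos: [0.4575, -0.3787, 0.0135]
tcp_rot: [2.983, -0.979, 0.006]
wrist_force: [-2.8, -1.4, 7.3]
width: 0.591
grip_force: 10.9
t 25.33 pos [ 457.5 -378.7   13.5] F [-2.8 -1.4  7.3] grip 10.9 w 50.5 q6 1.47
shift [-0.04 -0.81  0.15] turn [ 0.001 -0.004 -0.004]
```

Run:
```python
from h import *
a=read_camera("top");b=read_camera("scene")
cv2.imwrite("pics/t6.png",np.hstack([cv2.resize(a[215:285,185:255],(400,400),interpolation=cv2.INTER_CUBIC),cv2.resize(b[160:240,150:230],(400,400),interpolation=cv2.INTER_CUBIC)]))
```

```text
(no output)
```

View pics/t6.png

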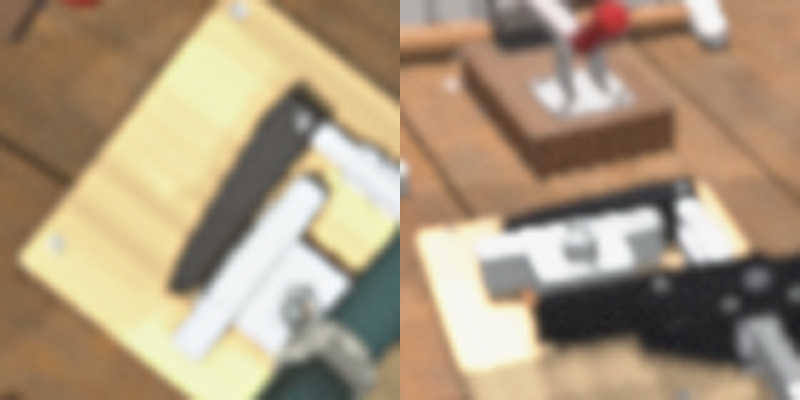

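The jaw at (240,190) lies flat against the blade, and the head at (295,300) is level on the rest and in line with the jig. The grip is steady at about 11 N, so I'm handing in.

```bash
python3 -c "
from h import *
print(finish_job())"
```

```text
the job is handed in; nothing more can be done
None
```

I handed the job in at about 25 s of the 69 s: the head is home on the spigot with the jaw closed on the insert, and the gripper is holding handle and trigger together at about 11 N (roughly 30 N on the insert by your table); no verdict came back.

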